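Open the hardener canister whose cap may be reverse-threaded

ROBOT

A 7-joint arm with a two-finger parallel gripper is mounted at the origin on the work surface. World frame = base frame: x ahead of the robot, y to its left, z up, the work surface at z = 0. Lengths are in m, angles in rad, forces in N, time in s.
With the tool pointing down it reaches from about 0.4 to 0.85 m from the base axis. Payload 10.4 kg.
Tool frame: the origin (TCP) lies on the centre line of the jaws, within the pads' length; the fingertips stand 22 mm ahead of it and the grasp point (between the pads) lies 3 mm ahead of it; x points along the fingers, y is the direction in which the jaws open and shut, and the axes are right-handed (so a half turn about x gives the same grasp; the last joint's range is limited). The gripper opens to 87 mm and grips with 3 to 60 N. Pads are 19 mm wide; open, the fingers measure 117 mm over their backs; the gripper's body (75 mm by 190 mm) begins 51 mm behind the grasp point.
Start: joints at [1.259, 0.332, -0.065, 1.46, 0.022, 1.35, -0.088], TCP at [0.178, -0.599, 0.245] pointing down, gripper open.
Joint ranges: [-2.6, 2.6], [-0.5, 2.12], [-1.47, 1.34], [0.16, 2.42], [-1.27, 4.41], [0.06, 2.06], [-2.6, 2.6]. Speed limits (rad/s): [2.22, 2.22, 2.79, 2.79, 3.14, 3.14, 3.14].

INTERFACE

Orientations are given as a unit quaternion [x, y, z, w].
In Python, from bench import * gives the robot as it stands.
- The arm moves only by the tool arm_command, never from a script. Its argument "targets" is one flat list of numbers, 7 for each row, row after row: the turn, a rotation vector about the tool's x, y, z in units of 45 degrees (1.0 is 45 degrees), then the shift along the tool's x, y, z in units of 25 mm (1.0 is 25 mm), then the opening, from 0 (shut) to 1 (fully open). In form: [wx, wy, wz, tx, ty, tz, fingers, wx, wy, wz, tx, ty, tz, fingers, ...]. A call has 1 to 12 rows; each row shifts and turns the pose as measured when the row begins, along the tool's axes as they then stand; what a row does not reach is not made up. A row lasts 1/12 s, in which the tool goes at most 41.7 mm and 7.16 degrees, less where a joint would pass 70% of its speed; a pose out of reach is approached as far as the arm can. A call with a number of a shift or a turn outside -1 to 1 is refused whole. A call with a gripper value outside its range is refused whole. The fingers move at their own pace and stop on an object; "newtons" is the grip in N (left out, the last holds). Time passes only in rows, so rows that do not move let the fingers close. It gives the time, the measured TCP pose, the force and the opening at its end, in the units of the state.
- read_state(): the state, without advancing time (a new reading comes with each control period).
- camera(name): name is "scene" or "side" or "wrist"; returns the picture (420x560x3 uint8, red, green, blue); there is no depth.
- calibration(name): a dict with "camera_matrix" (3x3 intrinsics, pixels), "R" (3x3) and "t" (3): a world point X has camera coordinates R X + t; the wrist camera has in their place "tool_from_camera" (4x4, takes a point from camera to tool coordinates, whose origin is the TCP and whose axes are the tool frame's). Camera axes: x right, y down, z forward; pixel columns grow to the right and rows downward; lengths in m; the calibration is good to about 2 mm. A picture is of the moment at which its call begins: read the wrist's pose just before it. calibration takes no time and is no camera call.
- close_job(): hands the job in, once; it reports no verdict.
The state is a dict: "time": time; "joint_positions": joint angles; "joint_vel": joint speeds; "joint_torque": joint torques, N m; "ee_pos": TCP position; "eef_rot": TCP orientation; "ft_force": force on the tool from outside, world axes, zero at the start; "torque": the same for the moment, N m; "width": finger opening in m.
Only numpy, scipy, OpenCV 4.12 (cv2) and the standard library are available. Lean on these libraries where they do the work, as an engineer would, in place of code of your own. Each camera call takes 0.05 s, during which the arm holds its last target.

TASK

Take the black cap off the white canister and set it down in the shallow steel tray, lowering it in rather than dropping it. Nobody remembers whether this cap has a normal or a reverse thread, so try it both ways and feel which way it gives. Leave the other things on the bench where they are.

Things in the scene. Friction and masses are not known exactly. Their poses are not given: they have to be found in the camera images.
- canister: white plastic canister, 150 mm high with a flat top, held fast to the bench by a low dark steel cradle. Origin on the bench top exactly below the cap's axis. Its x axis runs lengthwise from the cap towards its carrying handle: it extends over x = -50 to +125 mm, y = -60 to +60 mm (cradle 7 mm wider, its bolted feet to y = +-86 mm).
- carry_handle (a point): middle of the canister's carrying handle, a fixed bar along the canister's x, 48 mm long, rising 23 mm above the canister's top, 97 mm from the cap's axis
- neck (a point): centre of the canister's mouth, on the cap's axis at the top face. The thread's hand is drawn anew each time and cannot be seen. In the tightening direction the cap stops dead within 25 degrees; the other way it turns easily, and once turned 60 to 110 degrees from the start it lifts straight off. Until then it lifts only about 3 mm and catches.
- cap: black plastic part-turn screw cap, loose, 0.1 to 0.21 kg: round flange 84 mm across, 8 mm thick, with an upright grip wing on it. Origin: centre of the flange's underside, z up, x along the wing. Below the flange a 64 x 12 mm key bar along x reaches to z = -20 mm. At the start it is shut, the flange lying on the canister's top and the wing within 6 degrees of the canister's x.
- wing (a point): point in the cap's grip wing, on the axis, 30 mm above the cap's origin. The wing is a straight upright plate 62 mm long (cap x), 14 mm thick (cap y), from 8 mm (flange top) to 44 mm above the cap's origin; pinch it across its thickness from above.
- tray: shallow open tray of bare steel sheet, 220 mm (its x) by 200 mm (its y), walls 25 mm high and 4 mm thick, floor 4 mm thick, fixed to the bench. Origin at the centre of its underside.
- cup: white plastic mixing cup, 72 mm across, 85 mm high, bystander; origin at the centre of its underside
- jar: glass jar with lid, 70 mm across, 90 mm high, bystander; origin at the centre of its underside
- tin: tin with a green label, 90 mm across, 110 mm high, bystander; origin at the centre of its underside
- spatula: spatula lying flat, bystander; its length along x, origin under its middle
There are look-alikes about, which are no part of the job. What is shaped like the cap but orange or red is not meant.

How it is judged:
On the way, in this order (a step that is already met when the one before it is completed fails the run):
1. the cap is unscrewed and lifted clear of the canister (z of cap in the frame of canister above 0.18 m), for 0.1 s.
2. the cap is lowered into the tray in the gripper, to within 35 mm of standing on its floor (z of cap in the frame of tray below 0.06 m and horizontal distance between cap and tray below 0.12 m and contact force between cap and the fingers above 0.5 N), for 0.05 s.
At the end, for the whole second after the job is handed in: The cap lies or stands in the tray at rest, let go, its centre within 85 mm (tray x) and 75 mm (tray y) of the tray's centre and less than 60 mm above the tray's underside (x of cap in the frame of tray between -0.085 and 0.085 m and y of cap in the frame of tray between -0.075 and 0.075 m and z of cap in the frame of tray below 0.06 m and contact force between cap and tray above 0.3 N and contact force between cap and the fingers below 0.1 N and linear speed of cap below 0.03 m/s); the robot touches nothing.
It fails at once if another thing on the bench is pushed more than 40 mm away (distance of any of cup, jar, tin, spatula from where it was at the start of the episode above 0.04 m).
It also fails if it takes over 64 s, if anything falls off the work surface, if the arm or the gripper's body presses on something with over 40 N, if the wrist force passes 120 N, or if a joint passes its speed limit or range.

## Working session

There is one attempt and no reset: what is moved stays moved. The work goes in short steps, Python scripts to look and compute and a tool call to move; the robot and the scene stay as the last step left them, time stands still between calls to the robot, and variables do not carry over. Pictures are saved under pics/ and viewed, and the job is handed in when it is done.

Besides the shell and the picture viewer there is one more tool, called after "Emit:" in YAML: its name, and indented under it one key for each argument. arm_command: Moves the arm, as the interface text tells. Shifts and turns lie within -1 to 1; 1 stands for 25 mm of shift or 45 degrees of turn. Its arguments: {"type":"object","properties":{"targets":{"type":"array","items":{"type":"number","minimum":-1,"maximum":1}},"newtons":{"type":"number"}},"required":["targets"]}

```bash
ls; mkdir -p pics
python3 - <<'E'
from bench import *
import cv2
s=read_state()
for k in s: print(k,s[k])
for n in ["scene","side","wrist"]:
    im=camera(n); cv2.imwrite(f"pics/{n}0.png",im[:,:,::-1])
    c=calibration(n); print(n,c)
E
```

```text
pics
time 0.0
joint_positions [ 1.25937722  0.33289965 -0.06469241  1.46096837  0.02160605  1.3498953
 -0.08849135]
joint_vel [-5.44131878e-04 -8.04510961e-04 -7.86837813e-05  1.40678850e-03
 -4.35655876e-04  3.18000568e-04 -1.00133464e-03]
joint_torque [-2.94616857e-04 -6.23245311e+01  2.43561954e-02 -3.89894772e+01
 -6.13665814e-02  3.97596066e-02  1.10576293e-04]
ee_pos [ 0.17789693 -0.5987641   0.24372364]
eef_rot [-0.69964319 -0.10227835  0.69984703 -0.1012555 ]
ft_force [ 0.20829483  0.19057733 -0.66001527]
torque [-0.02405552 -0.01333049 -0.00487969]
width 0.0870512986806572
scene {'camera_matrix': array([[500.22455416,   0.        , 282.41794985],
       [  0.        , 500.22455416, 210.94512817],
       [  0.        ,   0.        ,   1.        ]]), 'R': array([[-0.62022544,  0.78438169,  0.00810904],
       [ 0.54826512,  0.44087051, -0.71066064],
       [-0.56100423, -0.4363239 , -0.70348824]]), 't': array([ 0.33871278, -0.1848682 ,  1.9321029 ])}
side {'camera_matrix': array([[517.44030255,   0.        , 280.93650484],
       [  0.        , 517.44030255, 213.26011998],
       [  0.        ,   0.        ,   1.        ]]), 'R': array([[ 0.75709214, -0.65314595,  0.01455546],
       [-0.32707509, -0.39822633, -0.85699339],
       [ 0.56553813,  0.64406223, -0.5151218 ]]), 't': array([-0.40936003,  0.29078752,  1.76191558])}
wrist {'camera_matrix': array([[326.11165297,   0.        , 276.75979722],
       [  0.        , 326.11165297, 210.26899307],
       [  0.        ,   0.        ,   1.        ]]), 'tool_from_camera': array([[-1.11899692e-03, -2.48876688e-01,  9.68534533e-01,
        -1.41143608e-01],
       [ 9.99999262e-01,  1.80247481e-04,  1.20166648e-03,
         1.04190192e-03],
       [-4.73642685e-04,  9.68535163e-01,  2.48876303e-01,
        -6.77372436e-02],
       [ 0.00000000e+00,  0.00000000e+00,  0.00000000e+00,
         1.00000000e+00]])}
```

View pics/scene0.png

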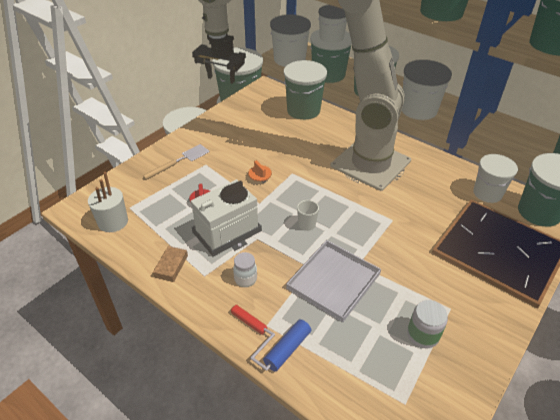

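View pics/side0.png

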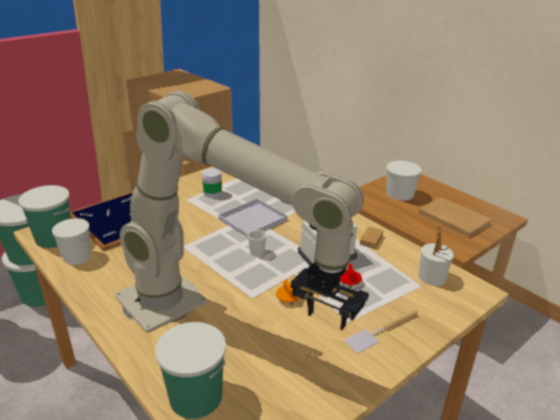

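View pics/wrist0.png

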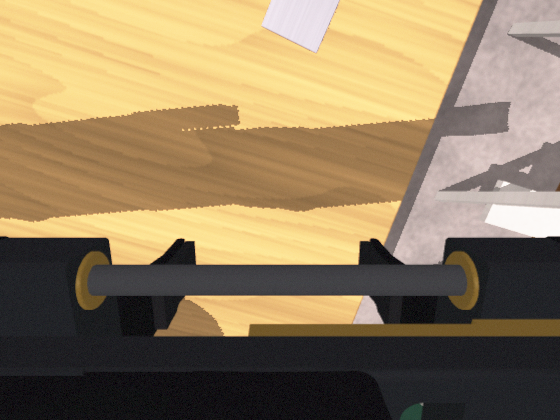

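The scene view shows a black cap on the white canister at about (234,190). There are two look-alikes, orange at (260,172) and red at (198,192), both lying on the bench. The tray is at (333,280), and only the black cap on the white canister fits the description. I'll confirm that in a crop.

Run:
```python
import cv2
im=cv2.imread("pics/scene0.png")
cv2.imwrite("pics/crop0.png",cv2.resize(im[150:270,170:300],None,fx=6,fy=6*0.8,interpolation=cv2.INTER_CUBIC)[:600])
cv2.imwrite("pics/crop1.png",cv2.resize(im[225:325,270:400],None,fx=6,fy=6,interpolation=cv2.INTER_CUBIC)[:600])
```

```text
(no output)
```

View pics/crop0.png

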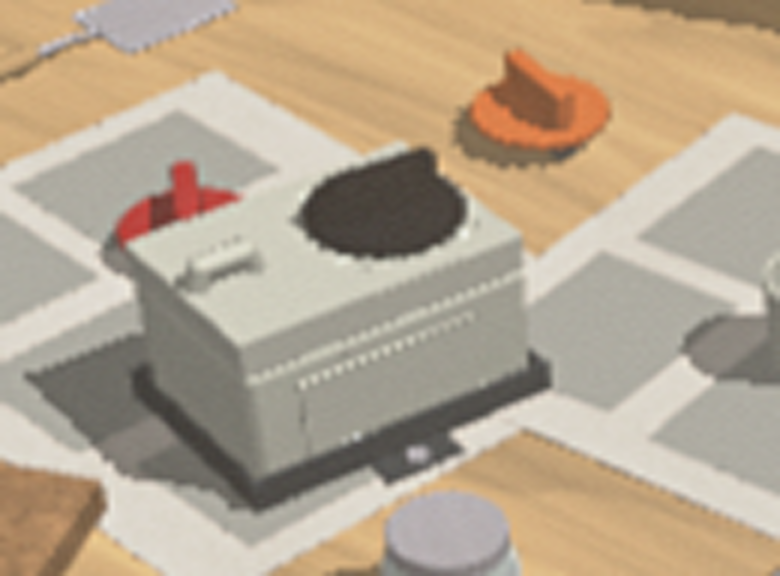

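View pics/crop1.png

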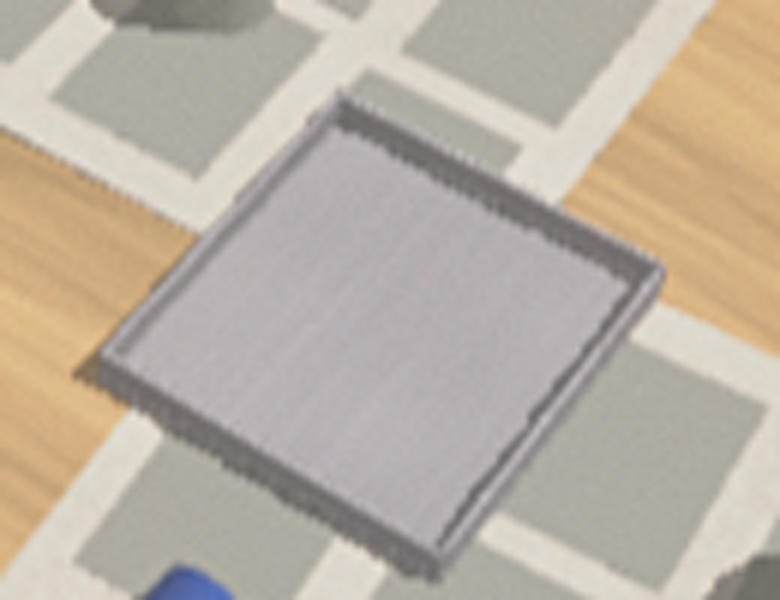

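```bash
cat > h.py <<'E'
import numpy as np, cv2
from bench import *
from scipy.spatial.transform import Rotation as Ro
def ray(name,uv,z,st=None):
    c=calibration(name);K=c["camera_matrix"]
    d=np.linalg.solve(K,[uv[0],uv[1],1.])
    if name=="wrist":
        T=c["tool_from_camera"];R=Ro.from_quat(st["eef_rot"]).as_matrix()
        o=R@T[:3,3]+st["ee_pos"];dw=R@T[:3,:3]@d
    else:
        o=-c["R"].T@c["t"];dw=c["R"].T@d
    return o+dw*(z-o[2])/dw[2]
def proj(name,X,st=None):
    c=calibration(name);K=c["camera_matrix"];X=np.atleast_2d(X)
    if name=="wrist":
        T=c["tool_from_camera"];R=Ro.from_quat(st["eef_rot"]).as_matrix()
        X=(X-st["ee_pos"])@R; X=(X-T[:3,3])@T[:3,:3]
    else: X=X@c["R"].T+c["t"]
    p=X@K.T
    return p[:,:2]/p[:,2:]
E
python3 - <<'E'
from h import *
np.set_printoptions(precision=4,suppress=True)
C=lambda x,y:(x/6+170-.4,y/4.8+150-.4)
D=lambda x,y:(x/6+270-.4,y/6+225-.4)
print("can top")
P=[ray("scene",C(*p),.15) for p in [(128,240),(245,350),(522,238),(400,148)]]
for p in P: print(p)
for i in range(4): print(np.linalg.norm(P[i]-P[(i+1)%4]))
print("cap", ray("scene",C(384,208),.157), "handle",ray("scene",C(225,250),.17))
print("wingtop ends",ray("scene",C(335,185),.194),ray("scene",C(432,150),.194))
P=[ray("scene",D(*p),.025) for p in [(340,95),(662,270),(437,560),(103,355)]]
print("tray");
for p in P: print(p)
for i in range(4): print(np.linalg.norm(P[i]-P[(i+1)%4]))
print(np.mean(P,0))
for n,uv,z in [("cup",(308,203),.085),("jar",(245,260),.09),("tin",(430,312),.11),("orange",(260,175),.01)]: print(n,ray("scene",uv,z))
s=read_state();print(Ro.from_quat(s["eef_rot"]).as_matrix())
E
```

```text
can top
[ 0.6774 -0.2616  0.15  ]
[ 0.7109 -0.1448  0.15  ]
[ 0.5476 -0.1033  0.15  ]
[ 0.5214 -0.2124  0.15  ]
0.12156262576676713
0.16849847535645554
0.1121820583753669
0.16356547188361048
cap [ 0.5767 -0.1733  0.157 ] handle [ 0.6664 -0.1995  0.17  ]
wingtop ends [ 0.6047 -0.1786  0.194 ] [ 0.5482 -0.1625  0.194 ]
tray
[0.4557 0.1084 0.025 ]
[0.4514 0.3047 0.025 ]
[0.6677 0.3107 0.025 ]
[0.6716 0.1155 0.025 ]
0.19638312012272024
0.21630317385944253
0.19521185794726598
0.2160383983624344
[0.5616 0.2098 0.025 ]
cup [ 0.4042 -0.0057  0.085 ]
jar [ 0.7193 -0.0039  0.09  ]
tin [0.5594 0.5059 0.11  ]
orange [ 0.3295 -0.2777  0.01  ]
[[-0.0003  0.2848 -0.9586]
 [ 0.001  -0.9586 -0.2848]
 [-1.     -0.0011  0.    ]]
```

Emit:
arm_command:
  targets: [0,0,0,-0.5,0,-0.3,1,0,0,0,-0.5,-0.4,-0.7,1,0,0,0,-0.5,-0.58,-1,1,0,0,0,-0.5,-0.58,-1,1,0,0,0,-0.3,-0.58,-1,1,0,0,0,0,-0.58,-1,1,0,0,0,0,-0.58,-1,1,0,0,0,0,-0.58,-1,1,0,0,0,0,-0.58,-1,1,0,0,0,0,-0.58,-1,1,0,0,0,0,-0.58,-1,1,0,0,0,0,-0.58,-1,1]
  newtons: 30

```text
time: 1.15
ee_pos: [0.4065, -0.3635, 0.313]
eef_rot: [0.7, 0.097, -0.7, 0.099]
ft_force: [-0.5, -1.0, -0.4]
width: 0.087
```

Emit:
arm_command:
  targets: [0,0,0,0,-0.6,-1,1,0,0,0,0,-0.6,-1,1,0,0,0,0,-0.6,-1,1,0,0,0,0,-0.6,-1,1,0,0,0,0,-0.6,-1,1,0,0,0,0,-0.6,-1,1,0,0,0,0,-0.6,-1,1,0,0,0,0,-0.5,-0.7,1,0.15,0,0,0,-0.3,-0.4,1,0.15,0,0,0,0,0,1,0.15,0,0,0,0,0,1,0.15,0,0,0,0,0,1]

```text
time: 2.15
ee_pos: [0.5809, -0.1604, 0.3247]
eef_rot: [0.707, -0.067, -0.701, -0.067]
ft_force: [1.3, -0.1, 0.6]
width: 0.0868
```

Run:
```python
from h import *
s=read_state(); im=camera("wrist"); print(s["joint_positions"],s["ee_pos"],Ro.from_quat(s["eef_rot"]).as_matrix().round(3), s["joint_vel"].round(3))
cv2.imwrite("pics/w1.png",im[:,:,::-1])
```

```text
[ 0.51270767  0.27514961 -0.40068952  1.38400622  0.1062193   1.49490923
 -1.64314956] [ 0.58089807 -0.16035897  0.32468808] [[ 0.009 -0.19  -0.982]
 [-0.001 -0.982  0.19 ]
 [-1.    -0.001 -0.009]] [-0.152 -0.022  0.164 -0.012 -0.048  0.009 -1.449]
```

View pics/w1.png

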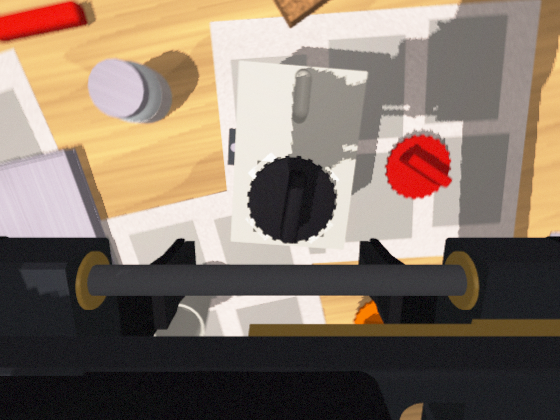

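The wrist picture shows the black cap at (291,199), the handle at (302,95) and the red look-alike off to the right. The arm was still moving when it was taken, so I'll settle it and measure again.

Emit:
arm_command:
  targets: [0,0,0,0,0,0,1,0,0,0,0,0,0,1]

```text
time: 2.37
ee_pos: [0.5812, -0.1594, 0.3261]
eef_rot: [0.707, -0.069, -0.7, -0.069]
ft_force: [-0.8, 0.4, -0.2]
width: 0.0871
```

Run:
```python
from h import *
s=read_state(); im=camera("wrist"); print(s["joint_positions"],s["ee_pos"],Ro.from_quat(s["eef_rot"]).as_matrix().round(3), s["joint_vel"].round(3))
cv2.imwrite("pics/w2.png",im[:,:,::-1])
np.savez("w2.npz",ee_pos=s["ee_pos"],eef_rot=s["eef_rot"])
c=im[40:260,200:400].astype(float)
c=np.clip((c/255)**0.5*255,0,255).astype(np.uint8)
cv2.imwrite("pics/w2c.png",cv2.resize(c[:,:,::-1],None,fx=2.7,fy=2.7,interpolation=cv2.INTER_CUBIC))
```

```text
[ 0.510956    0.27417584 -0.40055159  1.38227306  0.10607308  1.49650612
 -1.64857432] [ 0.58119474 -0.15944307  0.3260944 ] [[ 0.01  -0.194 -0.981]
 [-0.001 -0.981  0.194]
 [-1.    -0.001 -0.01 ]] [ 0.002 -0.001 -0.007 -0.006  0.005  0.009  0.041]
```

View pics/w2c.png

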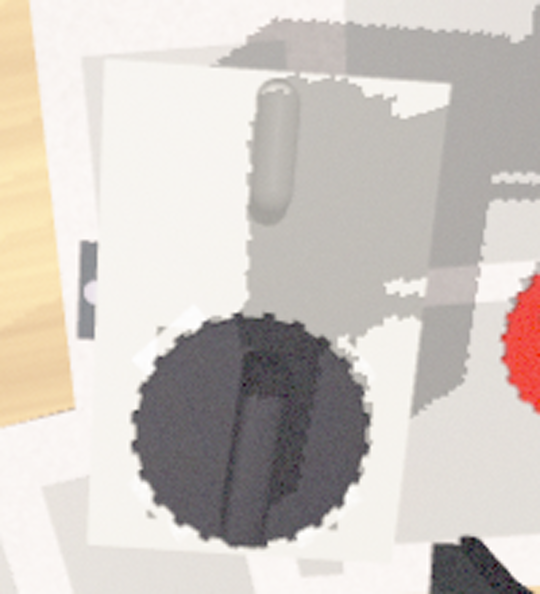

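Run:
```python
from h import *
np.set_printoptions(precision=4,suppress=True)
s=np.load("w2.npz")
U=lambda x,y:(x/2.7+200-.3,y/2.7+40-.3)
print("flange",ray("wrist",U(251,430),.157,s))
a=lambda p,q:np.degrees(np.arctan2(*(p-q)[1::-1]))
for e in [((247,393),(222,540)),((285,395),(268,545))]:
    p,q=[ray("wrist",U(*x),.194,s) for x in e]; print("wing edge",p,q,a(p,q),np.linalg.norm(p-q))
P=[ray("wrist",U(*x),.15,s) for x in [(105,58),(451,84),(395,545),(88,545)]]
for p in P: print(p)
print("canister axis",a(P[1],P[2]),a(P[0],P[3]))
h=[ray("wrist",U(*x),.173,s) for x in [(278,88),(270,215)]];print("handle",np.mean(h,0),a(h[0],h[1]))
p=(h[0]+h[1])/2-ray("wrist",U(251,430),.157,s); print(np.linalg.norm(p[:2]),np.degrees(np.arctan2(p[1],p[0])))
```

```text
flange [ 0.5796 -0.176   0.157 ]
wing edge [ 0.5995 -0.1767  0.194 ] [ 0.5533 -0.1597  0.194 ] -20.09449209561324 0.049283260839430895
wing edge [ 0.5966 -0.1883  0.194 ] [ 0.5486 -0.1742  0.194 ] -16.343169527632828 0.04997915658574748
[ 0.7124 -0.1513  0.15  ]
[ 0.682  -0.2637  0.15  ]
[ 0.5236 -0.2218  0.15  ]
[ 0.5461 -0.1071  0.15  ]
canister axis -14.818748973424764 -14.89285276006272
handle [ 0.6702 -0.1994  0.173 ] -13.913264762004568
0.09348887324433376 -14.471236561214187
```

The flange centre is about (0.578,-0.175). The wing lies along -18° and the canister along -15°, which agrees with the 6° limit. The handle is 93 mm from the cap's axis against 97 mm given. I'll align and go down.

Emit:
arm_command:
  targets: [0.14,-0.013,0,0,0.35,0,1,0,0,0,0,0.3,0,1,0,0,0,0.5,0,0,1,0,0,0,0.6,0,0,1,0,0,0,0.6,0,0,1,0,0,0,0.6,0,0,1,0,0,0,0.6,0,0,1,0,0,0,0.6,0,0,1,0,0,0,0,0,0,1,0,0,0,0,0,0,1]

```text
time: 3.25
ee_pos: [0.5753, -0.1764, 0.2307]
eef_rot: [0.701, -0.094, -0.701, -0.095]
ft_force: [-0.4, -0.5, 0.7]
width: 0.0869
```

Run:
```python
from h import *
s=read_state(); im=camera("wrist"); print(s["joint_positions"],s["ee_pos"],Ro.from_quat(s["eef_rot"]).as_matrix().round(3), s["joint_vel"].round(3))
cv2.imwrite("pics/w3.png",np.clip((im/255.)**0.6*255,0,255).astype(np.uint8)[:,:,::-1])
```

```text
[ 0.53069662  0.31460206 -0.38177022  1.5297059   0.11754334  1.32003282
 -1.70282086] [ 0.5752714  -0.17639953  0.23073974] [[ 0.001 -0.266 -0.964]
 [ 0.002 -0.964  0.266]
 [-1.    -0.002 -0.   ]] [ 0.006  0.013 -0.005  0.039  0.002 -0.023  0.032]
```

View pics/w3.png

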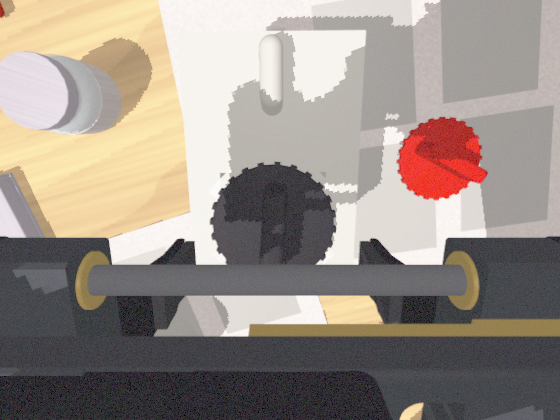

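The wing is upright at column 275 and centred between the fingers (277). Now down the last bit and close.

Emit:
arm_command:
  targets: [0,0,0,0.5,-0.04,-0.1,1,0,0,0,0.5,0,0,1,0,0,0,0.5,0,0,1,0,0,0,0.2,0,0,1,0,0,0,0,0,0,1]
  newtons: 35

```text
time: 3.72
ee_pos: [0.5794, -0.1761, 0.1864]
eef_rot: [0.702, -0.093, -0.699, -0.094]
ft_force: [0.4, 0.4, 0.6]
width: 0.0865
```

Emit:
arm_command:
  targets: [0,0,0,0,0,0,0,0,0,0,0,0,0,0,0,0,0,0,0,0,0,0,0,0,0,0,0,0,0,0,0,0,0,0,0,0,0,0,0,0,0,0,0,0,0,0,0,0,0]

```text
time: 4.3
ee_pos: [0.5805, -0.1762, 0.1884]
eef_rot: [0.704, -0.093, -0.698, -0.094]
ft_force: [-1.1, 1.1, -0.3]
width: 0.0482
```

Emit:
arm_command:
  targets: [0,0,0,0,0,0,0,0,0,0,0,0,0,0,0,0,0,0,0,0,0,0,0,0,0,0,0,0,0,0,0,0,0,0,0,0,0,0,0,0,0,0,0,0,0,0,0,0,0]

```text
time: 4.88
ee_pos: [0.5808, -0.1762, 0.1889]
eef_rot: [0.704, -0.093, -0.698, -0.094]
ft_force: [-0.6, 0.7, 1.1]
width: 0.0137
```

Run:
```python
from h import *
np.set_printoptions(precision=4,suppress=True)
s=read_state()
for k in s: print(k,s[k])
print(Ro.from_quat(s["eef_rot"]).as_matrix())
```

```text
time 4.8833
joint_positions [ 0.5258  0.3488 -0.38    1.5763  0.1337  1.2342 -1.7121]
joint_vel [ 0.0002 -0.0001  0.0005 -0.0024 -0.0006 -0.0009 -0.0004]
joint_torque [  0.0437 -60.1005  -4.202  -37.5929  -0.0492  -0.1385  -0.0041]
ee_pos [ 0.5808 -0.1762  0.1889]
eef_rot [ 0.7038 -0.093  -0.6981 -0.0935]
ft_force [-0.5708  0.6787  1.0823]
torque [ 0.0101  0.0526 -0.0361]
width 0.013745742717422186
[[ 0.0081 -0.2615 -0.9652]
 [-0.0004 -0.9652  0.2615]
 [-1.     -0.0017 -0.008 ]]
```

Gripped at 13.7 mm, which matches the 14 mm wing. Trying counter-clockwise first (tool -x), since the last joint has the most room that way.

Emit:
arm_command:
  targets: [-0.06,0,0,0,0,0,0,-0.06,0,0,0,0,0,0,-0.06,0,0,0,0,0,0,-0.06,0,0,0,0,0,0]

```text
time: 5.22
ee_pos: [0.5807, -0.1762, 0.1888]
eef_rot: [0.709, -0.025, -0.704, -0.025]
ft_force: [0.5, -0.2, -0.5]
width: 0.0138
```

```bash
cat > st.py <<'E'
from h import *
np.set_printoptions(precision=4,suppress=True)
s=read_state();R=Ro.from_quat(s["eef_rot"]).as_matrix()
print(s["time"],s["ee_pos"],"wingdir",np.degrees(np.arctan2(-R[1,2],-R[0,2])).round(2),"F",s["ft_force"],"T",s["torque"],"j7",s["joint_positions"][6],"w",s["width"])
print(R[:,0])
E
python3 st.py
```

```text
5.2167 [ 0.5807 -0.1762  0.1888] wingdir -4.02 F [ 0.4512 -0.2284 -0.5485] T [ 0.1407  0.0157 -0.0184] j7 -1.5255241319929136 w 0.013782211425649343
[ 0.0079 -0.0005 -1.    ]
```

Emit:
arm_command:
  targets: [-0.06,0,0,0,0,0,0,-0.06,0,0,0,0,0,0,-0.06,0,0,0,0,0,0]

```text
time: 5.47
ee_pos: [0.5809, -0.1759, 0.1888]
eef_rot: [0.709, 0.028, -0.704, 0.028]
ft_force: [-0.3, 0.5, -0.5]
width: 0.0138
```

```bash
python3 st.py
```

```text
5.4667 [ 0.5809 -0.1759  0.1888] wingdir 4.49 F [-0.2738  0.5482 -0.5466] T [ 0.2263 -0.0929 -0.0466] j7 -1.3829194349599643 w 0.0137750157028298
[ 0.0083  0.0001 -1.    ]
```

Emit:
arm_command:
  targets: [-0.06,0,0,0,0,0,0,-0.06,0,0,0,0,0,0]

```text
time: 5.63
ee_pos: [0.5811, -0.1755, 0.1889]
eef_rot: [0.707, 0.063, -0.701, 0.063]
ft_force: [1.2, 0.8, 0.1]
width: 0.0136
```

```bash
python3 st.py
```

```text
5.6333 [ 0.5811 -0.1755  0.1889] wingdir 10.18 F [1.1771 0.7778 0.0849] T [ 0.2474  0.0005 -0.0273] j7 -1.2879293451528175 w 0.013595749238509244
[ 0.0086  0.0006 -1.    ]
```

Emit:
arm_command:
  targets: [-0.06,0,0,0,0,0,0,-0.06,0,0,0,0,0,0,-0.06,0,0,0,0,0,0,-0.06,0,0,0,0,0,0]

```text
time: 5.97
ee_pos: [0.5814, -0.1744, 0.1889]
eef_rot: [0.698, 0.133, -0.691, 0.132]
ft_force: [0.6, 0.8, 0.7]
width: 0.0134
```

```bash
python3 st.py
python3 - <<'E'
from h import *
im=camera("wrist")
cv2.imwrite("pics/w4.png",np.clip((im/255.)**0.6*255,0,255).astype(np.uint8)[:,:,::-1])
E
```

```text
5.9667 [ 0.5814 -0.1744  0.1889] wingdir 21.58 F [0.5739 0.8227 0.6774] T [ 0.2873 -0.014  -0.0589] j7 -1.0980787376167798 w 0.013422600863377767
[ 0.0091  0.0022 -1.    ]
```

View pics/w4.png

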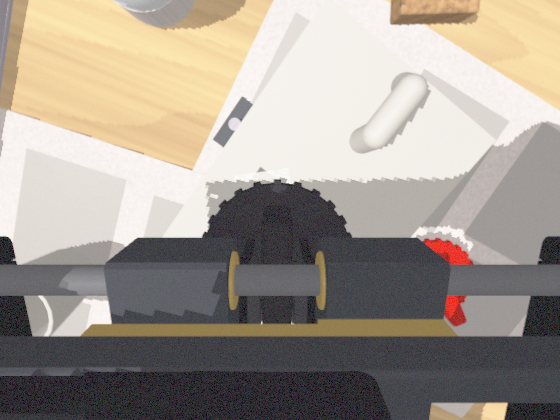

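It turned freely through 37°, past the 25° stop limit, with the cap following and almost no torque. I'll also try clockwise as asked: back to the start, then feel for the stop.

Emit:
arm_command:
  targets: [0.09,0,0,0,0,0,0,0.09,0,0,0,0,0,0,0.09,0,0,0,0,0,0,0.09,0,0,0,0,0,0,0.09,0,0,0,0,0,0,0.09,0,0,0,0,0,0,0.09,0,0,0,0,0,0,0.09,0,0,0,0,0,0,0.05,0,0,0,0,0,0]

```text
time: 6.77
ee_pos: [0.5811, -0.1765, 0.1889]
eef_rot: [0.704, -0.093, -0.698, -0.094]
ft_force: [0.3, -0.1, -0.4]
width: 0.0141
```

```bash
python3 st.py
```

```text
6.7667 [ 0.5811 -0.1765  0.1889] wingdir -15.14 F [ 0.2705 -0.1205 -0.3505] T [-0.1167 -0.0537  0.0204] j7 -1.7107463142462662 w 0.014072711634425241
[ 0.0089  0.     -1.    ]
```

Emit:
arm_command:
  targets: [0.05,0,0,0,0,0,0,0.05,0,0,0,0,0,0,0.05,0,0,0,0,0,0]

```text
time: 7.02
ee_pos: [0.5812, -0.1773, 0.1889]
eef_rot: [0.697, -0.138, -0.69, -0.138]
ft_force: [0.5, -0.6, -1.4]
width: 0.0133
```

```bash
python3 st.py
```

```text
7.0167 [ 0.5812 -0.1773  0.1889] wingdir -22.52 F [ 0.4527 -0.5897 -1.4046] T [-0.1551 -0.055   0.0251] j7 -1.834178241318709 w 0.01333967081179069
[ 0.0093 -0.0011 -1.    ]
```

Emit:
arm_command:
  targets: [0.05,0,0,0,0,0,0,0.05,0,0,0,0,0,0]

```text
time: 7.18
ee_pos: [0.5815, -0.1773, 0.189]
eef_rot: [0.691, -0.167, -0.683, -0.168]
ft_force: [3.7, 2.8, -0.9]
width: 0.014
```

```bash
python3 st.py
```

```text
7.1833 [ 0.5815 -0.1773  0.189 ] wingdir -27.4 F [ 3.7185  2.7608 -0.8678] T [ 0.7149 -0.6637  0.139 ] j7 -1.9160710072803475 w 0.013962336294925066
[ 0.0101 -0.0011 -0.9999]
```

Emit:
arm_command:
  targets: [0.05,0,0,0,0,0,0,0.05,0,0,0,0,0,0]

```text
time: 7.35
ee_pos: [0.582, -0.1766, 0.189]
eef_rot: [0.683, -0.195, -0.676, -0.197]
ft_force: [0.7, -3.5, 0.7]
width: 0.0142
```

```bash
python3 st.py
```

```text
7.35 [ 0.582  -0.1766  0.189 ] wingdir -32.18 F [ 0.6778 -3.4709  0.6911] T [-0.7218 -0.338   0.7844] j7 -1.9972839310630508 w 0.014187424861935635
[ 0.0111 -0.0009 -0.9999]
```

Emit:
arm_command:
  targets: [0.05,0,0,0,0,0,0,0.05,0,0,0,0,0,0]

```text
time: 7.52
ee_pos: [0.582, -0.1767, 0.1891]
eef_rot: [0.675, -0.223, -0.667, -0.224]
ft_force: [0.6, -0.9, 0.6]
width: 0.0151
```

```bash
python3 st.py
```

```text
7.5167 [ 0.582  -0.1767  0.1891] wingdir -36.91 F [ 0.5575 -0.9055  0.6012] T [ 0.0547 -0.0244  1.0172] j7 -2.0774974692752446 w 0.015148757981703061
[ 0.0109 -0.0019 -0.9999]
```

Clockwise it stops dead: about 1 N·m builds up near -30°, around 14° from the start, and the pads start to slip. So the thread is normal, and I'll unscrew counter-clockwise past 110°.

Emit:
arm_command:
  targets: [-0.1,0,0,0,0,0,0,-0.12,0,0,0,0,0,0,-0.14,0,0,0,0,0,0,-0.14,0,0,0,0,0,0,-0.14,0,0,0,0,0,0,-0.14,0,0,0,0,0,0,-0.14,0,0,0,0,0,0,-0.14,0,0,0,0,0,0,-0.14,0,0,0,0,0,0,-0.14,0,0,0,0,0,0,-0.14,0,0,0,0,0,0,-0.14,0,0,0,0,0,0]

```text
time: 8.52
ee_pos: [0.5826, -0.1755, 0.1891]
eef_rot: [0.672, 0.23, -0.664, 0.233]
ft_force: [-2.8, -0.5, 1.1]
width: 0.0136
```

```bash
python3 st.py
```

```text
8.5167 [ 0.5826 -0.1755  0.1891] wingdir 38.26 F [-2.7823 -0.5456  1.0898] T [-0.0476  0.7792 -0.0567] j7 -0.8204742441519268 w 0.01358794051848829
[ 0.0116 -0.0013 -0.9999]
```

Emit:
arm_command:
  targets: [-0.14,0,0,0,0,0,0,-0.14,0,0,0,0,0,0,-0.14,0,0,0,0,0,0,-0.14,0,0,0,0,0,0,-0.14,0,0,0,0,0,0,-0.14,0,0,0,0,0,0,-0.14,0,0,0,0,0,0,-0.14,0,0,0,0,0,0,-0.14,0,0,0,0,0,0,-0.14,0,0,0,0,0,0,-0.1,0,0,0,0,0,0]

```text
time: 9.43
ee_pos: [0.5786, -0.174, 0.189]
eef_rot: [0.415, 0.573, -0.413, 0.574]
ft_force: [-6.9, -3.7, 5.0]
width: 0.0135
```

```bash
python3 st.py
```

```text
9.4333 [ 0.5786 -0.174   0.189 ] wingdir 108.41 F [-6.8657 -3.7282  4.9679] T [-0.6367  1.7553 -0.4338] j7 0.34433766509547514 w 0.013499994226404773
[ 0.0017  0.0022 -1.    ]
```

Emit:
arm_command:
  targets: [0,0,0,0,0,0,0,0,0,0,-0.15,0,0,0,0,0,0,-0.2,0,0,0,0,0,0,-0.2,0,0,0]

```text
time: 9.77
ee_pos: [0.5776, -0.1742, 0.2021]
eef_rot: [0.416, 0.574, -0.414, 0.572]
ft_force: [0.3, -0.0, -1.4]
width: 0.0138
```

```bash
python3 st.py
```

```text
9.7667 [ 0.5776 -0.1742  0.2021] wingdir 108.14 F [ 0.325  -0.0054 -1.361 ] T [ 0.0269 -0.1378  0.0097] j7 0.3468686889561124 w 0.01381531436488692
[-0.001   0.0034 -1.    ]
```

Raised 13 mm with only -1.4 N, the cap's own weight, so it has come free. I'll lift well clear and check.

Emit:
arm_command:
  targets: [0,0,0,-0.4,0,0,0,0,0,0,-0.6,0,0,0,0,0,0,-0.7,0,0,0,0,0,0,-0.7,0,0,0,0,0,0,-0.7,0,0,0,0,0,0,-0.6,0,0,0,0,0,0,-0.4,0,0,0,0,0,0,0,0,0,0,0,0,0,0,0,0,0,0]

```text
$.targets: bad value
```

```bash
python3 st.py
python3 - <<'E'
from h import *
im=camera("scene")
cv2.imwrite("pics/s2.png",cv2.resize(im[100:350,150:450,::-1],None,fx=2.4,fy=2.4,interpolation=cv2.INTER_CUBIC))
E
```

```text
9.7667 [ 0.5776 -0.1742  0.2021] wingdir 108.14 F [ 0.325  -0.0054 -1.361 ] T [ 0.0269 -0.1378  0.0097] j7 0.3468686889561124 w 0.01381531436488692
[-0.001   0.0034 -1.    ]
```

View pics/s2.png

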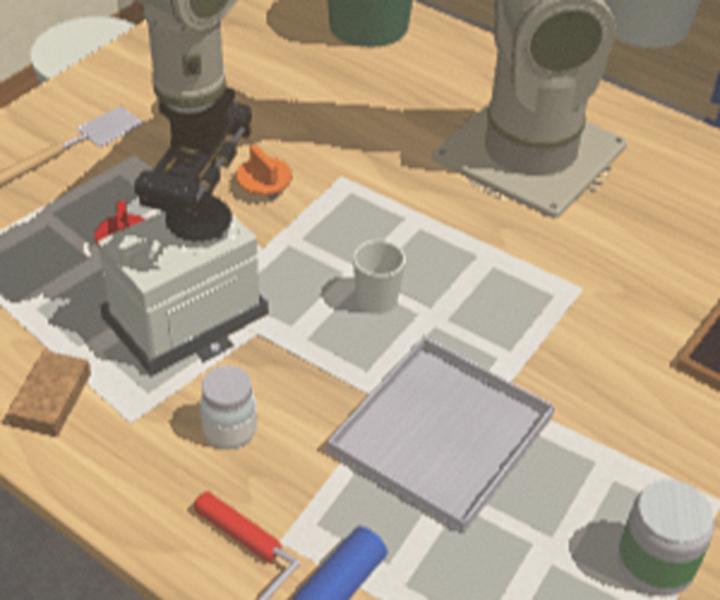

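The move was refused because I miscounted a row. The cap is visibly raised with the gripper. Sending it again.

Emit:
arm_command:
  targets: [0,0,0,-0.4,0,0,0,0,0,0,-0.6,0,0,0,0,0,0,-0.7,0,0,0,0,0,0,-0.7,0,0,0,0,0,0,-0.7,0,0,0,0,0,0,-0.6,0,0,0,0,0,0,-0.4,0,0,0,0,0,0,0,0,0,0,0,0,0,0,0,0,0]

```text
time: 10.57
ee_pos: [0.578, -0.1742, 0.3162]
eef_rot: [0.418, 0.571, -0.416, 0.572]
ft_force: [-0.0, -0.1, -2.1]
width: 0.0138
```

```bash
python3 st.py
python3 - <<'E'
from h import *
im=camera("scene")
cv2.imwrite("pics/s3.png",cv2.resize(im[100:350,150:450,::-1],None,fx=2.4,fy=2.4,interpolation=cv2.INTER_CUBIC))
s=read_state();R=Ro.from_quat(s["eef_rot"]).as_matrix();print(R)
print("to tray (tool, units)",R.T@(np.array([.5616,.2098,s["ee_pos"][2]])-s["ee_pos"])/.025)
E
```

```text
10.5667 [ 0.578  -0.1742  0.3162] wingdir 107.79 F [-0.0135 -0.1092 -2.0717] T [-0.0388 -0.0913 -0.0018] j7 0.37400127518058524 w 0.013781312899416528
[ 0.0029  0.0012 -1.    ]
[[ 2.91241020e-03  9.52123635e-01  3.05699365e-01]
 [ 1.28119547e-03  3.05696858e-01 -9.52128032e-01]
 [-9.99994938e-01  3.16464803e-03 -3.29541836e-04]]
to tray (tool, units) [  0.01776148   4.06915517 -14.8204003 ]
```

View pics/s3.png

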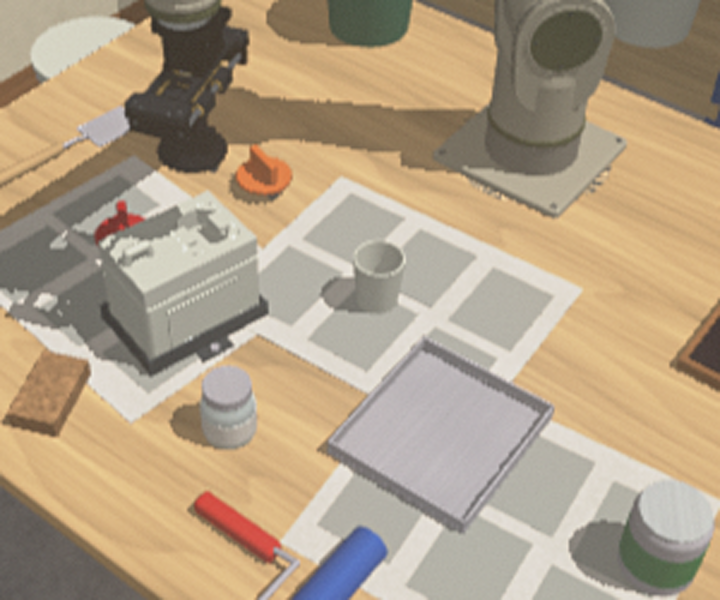

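The cap hangs in the gripper at crop (193,150) and the canister's mouth is open. The straight path to the tray at 0.316 m passes well above the cup and jar.

Emit:
arm_command:
  targets: [0,0,0,0,0.1,-0.3,0,0,0,0,0,0.2,-0.6,0,0,0,0,0,0.3,-0.9,0,0,0,0,0,0.3,-1,0,0,0,0,0,0.3,-1,0,0,0,0,0,0.3,-1,0,0,0,0,0,0.3,-1,0,0,0,0,0,0.3,-1,0,0,0,0,0,0.3,-1,0,0,0,0,0,0.3,-1,0,0,0,0,0,0.3,-1,0,0,0,0,0,0.3,-1,0]

```text
time: 11.62
ee_pos: [0.5689, 0.118, 0.3034]
eef_rot: [0.417, 0.574, -0.423, 0.564]
ft_force: [0.8, -0.2, -1.2]
width: 0.0138
```

Emit:
arm_command:
  targets: [0,0,0,0,0.3,-0.9,0,0,0,0,0,0.2,-0.6,0,0,0,0,0,0,-0.3,0,0,0,0,0,0,0,0,0,0,0,0,0,0,0]

```text
time: 12.03
ee_pos: [0.5621, 0.176, 0.2992]
eef_rot: [0.412, 0.578, -0.42, 0.564]
ft_force: [-0.0, -1.0, -1.9]
width: 0.0138
```

```bash
python3 st.py
python3 - <<'E'
from h import *
s=read_state();R=Ro.from_quat(s["eef_rot"]).as_matrix();print(R)
print("to tray (tool, units)",R.T@(np.array([.5616,.2098,s["ee_pos"][2]])-s["ee_pos"])/.025)
im=camera("wrist")
cv2.imwrite("pics/w5.png",im[:,:,::-1])
E
```

```text
12.0333 [0.5621 0.176  0.2992] wingdir 107.83 F [-0.0369 -0.9658 -1.915 ] T [-0.0017 -0.19    0.0243] j7 -0.25666979972501397 w 0.013757008876812747
[-0.0227  0.0024 -0.9997]
[[-0.02268824  0.95172949  0.30609838]
 [ 0.00239654  0.30622809 -0.95195515]
 [-0.99973972 -0.02086461 -0.00922863]]
to tray (tool, units) [ 0.00367319  0.39641507 -1.29415552]
```

View pics/w5.png

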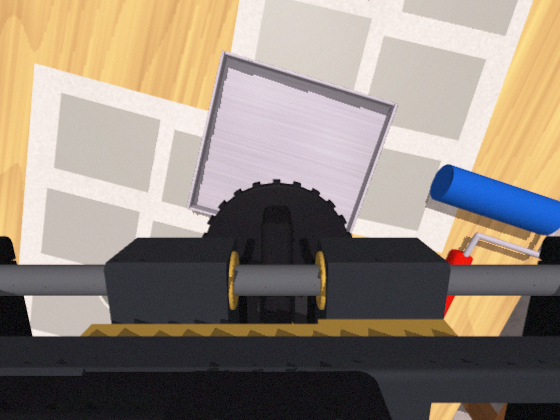

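Run:
```python
from h import *
s=read_state()
P=[ray("wrist",x,.025,s) for x in [(225,54),(396,104),(191,209)]]
print(np.round(P,4), "centre",((P[1]+P[2])/2).round(4))
```

```text
[[0.4524 0.2993 0.025 ]
 [0.6649 0.3084 0.025 ]
 [0.4603 0.104  0.025 ]] centre [0.5626 0.2062 0.025 ]
```

Emit:
arm_command:
  targets: [0,-0.012,0.027,0,0.2,-0.7,0,0,0,0,0,0.2,-0.6,0,0,0,0,0.5,0,0,0,0,0,0,0.8,0,0,0,0,0,0,1,0,0,0,0,0,0,1,0,0,0,0,0,0,1,0,0,0,0,0,0,1,0,0,0,0,0,0,0.8,0,0,0,0,0,0,0.6,0,0,0,0,0,0,0,0,0,0,0,0,0,0,0,0,0]

```text
time: 13.08
ee_pos: [0.5657, 0.1844, 0.1167]
eef_rot: [0.421, 0.564, -0.427, 0.568]
ft_force: [-0.7, -0.6, -0.9]
width: 0.0135
```

```bash
python3 st.py;python3 - <<'E'
from h import *
s=read_state();R=Ro.from_quat(s["eef_rot"]).as_matrix();print(R[2])
im=camera("scene")
cv2.imwrite("pics/s4.png",cv2.resize(im[180:350,230:430,::-1],None,fx=3.5,fy=3.5,interpolation=cv2.INTER_CUBIC))
E
```

```text
13.0833 [0.5657 0.1844 0.1167] wingdir 106.29 F [-0.6666 -0.6108 -0.8506] T [ 0.0302 -0.1065  0.0038] j7 -0.39271966271808406 w 0.01348263364241783
[-0.0016 -0.0104 -0.9999]
[-0.9999445  -0.00449969  0.00952664]
```

View pics/s4.png

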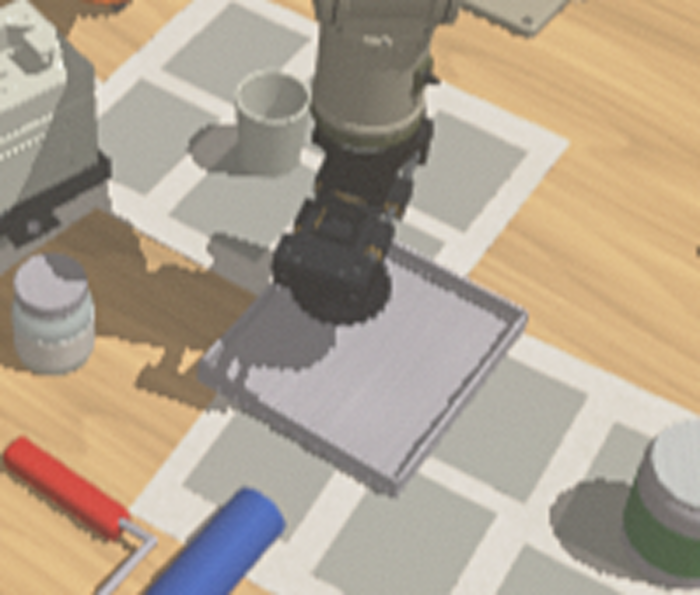

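The cap is inside the tray walls at crop (340,295), but 24 mm off centre in y. I'll centre it, then go down slowly.

Emit:
arm_command:
  targets: [0,0.012,0.006,0,0.1,-0.5,0,0,0,0,0,0.1,-0.5,0,0,0,0,0.4,0,0,0,0,0,0,0.5,0,0,0,0,0,0,0.4,0,0,0,0,0,0,0.2,0,0,0,0,0,0,0,0,0,0,0,0,0,0,0,0,0]

```text
time: 13.8
ee_pos: [0.5651, 0.2131, 0.0787]
eef_rot: [0.426, 0.565, -0.422, 0.567]
ft_force: [-0.4, -0.2, -1.4]
width: 0.0137
```

```bash
python3 st.py
```

```text
13.8 [0.5651 0.2131 0.0787] wingdir 106.28 F [-0.4473 -0.1916 -1.4285] T [ 0.0185 -0.1041 -0.0242] j7 -0.4597447788302591 w 0.01368631631021281
[ 0.0056  0.0026 -1.    ]
```

Emit:
arm_command:
  targets: [0,0,0,0.18,0,0,0,0,0,0,0.15,0,0,0,0,0,0,0.1,0,0,0,0,0,0,0,0,0,0]

```text
time: 14.13
ee_pos: [0.5656, 0.2125, 0.0671]
eef_rot: [0.426, 0.564, -0.423, 0.567]
ft_force: [-0.0, 0.3, -2.0]
width: 0.0136
```

```bash
python3 st.py
```

```text
14.1333 [0.5656 0.2125 0.0671] wingdir 106.22 F [-0.0345  0.3472 -1.9964] T [-0.0774 -0.0731  0.0084] j7 -0.46742147518426375 w 0.013596692217322634
[ 0.0059  0.0024 -1.    ]
```

Emit:
arm_command:
  targets: [0,0,0,0.1,0,0,0,0,0,0,0.08,0,0,0]

```text
time: 14.3
ee_pos: [0.5661, 0.2124, 0.0629]
eef_rot: [0.427, 0.564, -0.422, 0.567]
ft_force: [-1.8, -6.4, 17.6]
width: 0.0138
```

```bash
python3 st.py
```

```text
14.3 [0.5661 0.2124 0.0629] wingdir 106.21 F [-1.8405 -6.4115 17.5959] T [-1.3086  0.3296  0.0274] j7 -0.4705852569586758 w 0.013825725781434357
[ 0.0069  0.0024 -1.    ]
```

Contact at 0.063 m, exactly where the geometry predicted. I'll ease off the pressure and open.

Emit:
arm_command:
  targets: [0,0,0,-0.02,0,0,0,0,0,0,0,0,0,0,0,0,0,0,0,0,0.6,0,0,0,0,0,0,0.6,0,0,0,0,0,0,0.6,0,0,0,0,0,0,0.6,0,0,0,0,0,0,0.6,0,0,0,0,0,0,0.6,0,0,0,0,0,0,0.6,0,0,0,0,0,0,0.6]
  newtons: 20

```text
time: 15.13
ee_pos: [0.5671, 0.2129, 0.0645]
eef_rot: [0.428, 0.564, -0.422, 0.567]
ft_force: [0.9, 0.4, 0.3]
width: 0.0508
```

```bash
python3 st.py
python3 - <<'E'
from h import *
im=camera("wrist")
cv2.imwrite("pics/w6.png",np.clip((im/255.)**0.6*255,0,255).astype(np.uint8)[:,:,::-1])
E
```

```text
15.1333 [0.5671 0.2129 0.0645] wingdir 106.2 F [0.8679 0.3722 0.3096] T [ 0.0068 -0.1043  0.0114] j7 -0.4702924918413915 w 0.05080823977887761
[ 0.0094  0.0034 -1.    ]
```

View pics/w6.png

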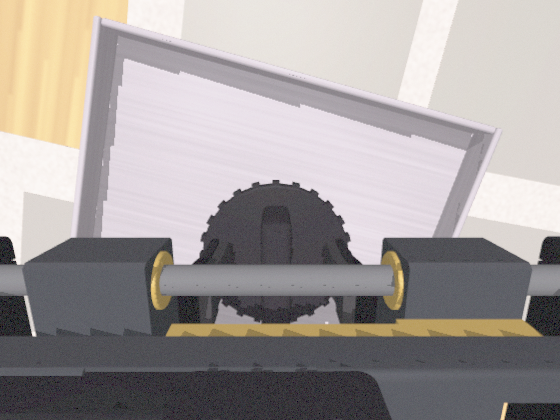

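The cap stands in the tray at (275,245), let go, with clear gaps to both fingers. Retreating straight up.

Emit:
arm_command:
  targets: [0,0,0,-0.2,0,0,0.6,0,0,0,-0.4,0,0,0.6,0,0,0,-0.5,0,0,0.6,0,0,0,-0.6,0,0,0.6,0,0,0,-0.8,0,0,0.6,0,0,0,-1,0,0,0.6,0,0,0,-1,0,0,0.6,0,0,0,-1,0,0,0.6,0,0,0,-1,0,0,0.6,0,0,0,-0.5,0,0,0.6,0,0,0,0,0,0,0.6,0,0,0,0,0,0,0.6]

```text
time: 16.18
ee_pos: [0.564, 0.2141, 0.2603]
eef_rot: [0.429, 0.563, -0.419, 0.569]
ft_force: [0.1, 0.0, 0.6]
width: 0.0525
```

```bash
python3 st.py
python3 - <<'E'
from h import *
s=read_state()
a=np.clip((camera("wrist")/255.)**0.6*255,0,255).astype(np.uint8)
b=camera("scene")
cv2.imwrite("pics/w7.png",a[:,:,::-1]);cv2.imwrite("pics/s7.png",b[:,:,::-1])
np.savez("w7.npz",ee_pos=s["ee_pos"],eef_rot=s["eef_rot"])
E
```

```text
16.1833 [0.564  0.2141 0.2603] wingdir 106.39 F [0.0746 0.0269 0.6092] T [-0.057  -0.131  -0.0225] j7 -0.3632713391548339 w 0.05250075384222384
[ 0.0155  0.0061 -0.9999]
```

View pics/w7.png

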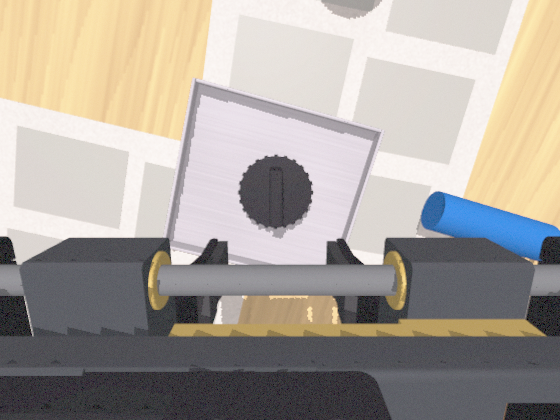

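View pics/s7.png

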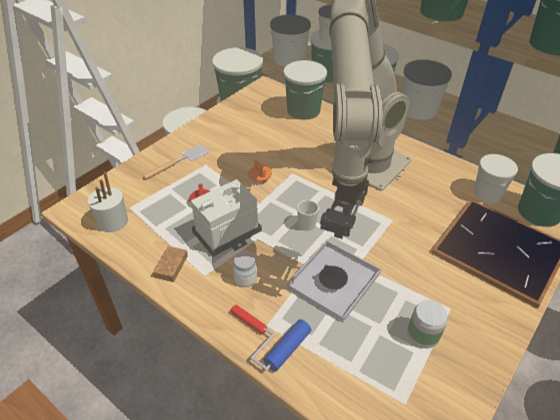

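The cap stands upright and centred in the tray (wrist view (276,191), scene (333,277)). Cup, jar, tin and spatula are at their original pixels, and the arm is clear.

Run:
```python
from h import *
s=np.load("w7.npz"); print(ray("wrist",(276,191),.032,s).round(4))
print(close_job())
```

```text
[0.5686 0.2096 0.032 ]
the job is handed in; nothing more can be done
None
```

The black cap is off the canister and standing upright in the steel tray, and I handed the job in at about 16 s of the 64 s; no verdict came back.

- **Thread:** it is a normal thread. Counter-clockwise the cap turned freely past 37°. Clockwise it stopped dead about 14° from the start, with torque rising to about 1 N·m and the pads slipping slightly there.
- **Removal:** I turned it counter-clockwise to about 120° from the start. It then lifted off with only its own weight on the wrist.
- **Placing:** I lowered it in the gripper until it touched the tray floor, which read 17.6 N briefly. I then eased off, let go and backed straight up.
- **Last checks:** the cap is about 7 mm (x) and 2 mm (y) from the tray centre, with the gripper open and well above it. In the scene picture the cup, jar, tin and spatula look unmoved.
- **Checks that disagreed:**
  - The cap's position before the grasp varied by up to about 6 mm between measurements.
  - The handle measured 93 mm from the cap's axis instead of 97 mm.
  - One move call was refused because I miscounted its numbers; it moved nothing, and I sent it again.

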